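# Lock the bird carrier

### The arm

A 6-joint arm with a two-finger parallel gripper is mounted at the origin on the work surface. World frame = base frame: x ahead of the robot, y to its left, z up, the work surface at z = 0. Lengths are in mm, angles in degrees, forces in N, time in s.
With the tool pointing down it reaches from about 350 to 975 mm from the base axis. Payload 17.4 kg.
Tool frame: the origin (TCP) lies midway between the tips of the shut fingers; the grasp point (between the pads) lies 19 mm behind it; x points along the fingers, z is the direction in which the jaws open and shut, and the axes are right-handed (so a half turn about x gives the same grasp; the last joint's range is limited). The gripper opens to 85 mm and grips with 20 to 120 N. Pads are 22 mm wide; open, the fingers measure 114 mm over their backs; the gripper's body (76 mm by 85 mm) begins 54 mm behind the grasp point. The pads swing forward as they close: fully open they stand 13 mm farther back than shut.
Start: joints at [70.485, 6.646, 82.598, -0, 90.757, -2.166], TCP at [201.289, 644.294, 231.303] pointing down, gripper open.
Joint ranges: [-162.19, 162.19], [-47.58, 125.68], [4.15, 143.07], [-65.23, 245.23], [0.69, 171.88], [-170.13, 170.13]. Speed limits (degrees/s): [108.29, 108.29, 127.2, 180, 180, 180].

### API

Orientations are given as a 3x3 rotation matrix whose columns are the frame's x, y, z axes.
In Python, from rig import get_obs, optics, manip gives the robot as it stands. The module is installed in compiled form; this text tells all that it offers.
- The arm moves only by the shell command python3 -m pendant 'ROWS'. ROWS is JSON, a list of rows, each an object of numbers: "claw": the opening, from 0 (shut) to 1 (fully open); "tx", "ty", "tz": the shift along the tool's x, y, z in mm; "ax", "ay", "az": the turn, a rotation vector about the tool's x, y, z in rad. A call has 1 to 8 rows; each row shifts and turns the pose as measured when the row begins, along the tool's axes as they then stand; what a row does not reach is not made up. A row lasts 1/8 s, in which the tool goes at most 62.5 mm and 10.7 degrees, less where a joint would pass 70% of its speed; a pose out of reach is approached as far as the arm can. A call with a gripper value outside its range is refused whole. The fingers move at their own pace and stop on an object; the grip force is fixed at half the most. Time passes only in rows, so rows that do not move let the fingers close. It gives the time, the measured TCP pose, the force and the opening at its end, in the units of the state.
- get_obs(): the state, without advancing time (a new reading comes with each control period).
- optics.snapshot(name): name is "scene" or "top"; returns (picture, depth): 384x512x3 uint8, red, green, blue; 384x512 float32, mm along the optical axis (not along the pixel's ray), 0 where there is no reading.
- optics.calibration(name): a dict with "fx", "fy", "cx", "cy" (pixels), "position" and "orientation" of the camera in the world. Camera axes: x right, y down, z forward; pixel columns grow to the right and rows downward; lengths in mm; the calibration is good to about 2 mm. A picture is of the moment at which its call begins. calibration takes no time and is no camera call.
- manip.hand_in(): hands the job in, once; it reports no verdict.
Trained networks look in the newest picture that a camera, given by its name, has taken for a name from the list of things; names that differ only in an ending like _2 or _b are one class to them, and where a whole thing is asked for, a point or a joint stands for the part that bears it (a point fixed in the world has none). Each returns a list of dicts, best first, with "p" (0 to 1); they miss things now and then, are a little off and sometimes report something else, mostly with a low value. They report only what shows in the picture. A call takes as long as a camera call.
- optics.boxes_of(camera, query): "location" ([column, row] in pixels, amid what is visible of it).
- optics.mark_of(camera, query): "location" ([column, row] in pixels: a listed point, or the origin of a listed thing).
The state is a dict: "t": time; "joint_positions": joint angles; "qd": joint speeds; "tau": joint torques, N m; "ee_pos": TCP position; "tool_rot": TCP orientation; "wrist_force": force on the tool from outside, world axes, zero at the start; "moment": the same for the moment, N m; "grip_width": finger opening in mm.
Only numpy, scipy, OpenCV 4.12 (cv2) and the standard library are available. Lean on these libraries where they do the work, as an engineer would, in place of code of your own. Each camera call takes 0.05 s, during which the arm holds its last target.

### The job

Lock the lid of the bird carrier: push the yellow peg round so that the slot of the blue locking disc lines up with the steel bolt, either way round, then push the bolt by its orange thumb plate through the slot until it is fully home. Only push, with the fingertips or the outside of the fingers: pick nothing up, and leave the little bottle, the tape roll and the cup of syringes where they stand.

Things in the scene. Friction and masses are not known exactly. Their poses are not given: they have to be found in the camera images.
- crate: Closed grey bird carrier with dark air slots, fixed, 330 x 400 x 160 mm (its own x, y, z). Origin at the centre of its underside, z up. Its flat lid is 160 mm above the table. The lock's parts lie along x = 0 of its frame. The bolt slides toward its -y: under a strap, through the disc's slot, into the keeper. A fingertip 30 mm above the lid clears all but peg, thumb plate and bottle.
- axle (a point): Centre of the locking disc, at lid height (160 mm above the table); the disc turns about the vertical here. It is 72 mm across and 24 mm high: a white base and two blue half-moon lands that leave a straight slot 20 mm wide across the middle. If up to about 0.1 rad askew, the bolt still passes and trues it up.
- disc_peg (a point): Centre of the top of the yellow peg, an upright round post 12 mm in diameter on one of the disc's blue lands, 25 mm from the axle, at right angles to the slot. It stands 34 mm proud of the land: from 24 to 58 mm above the lid.
- disc (a joint): Turn of the disc (rad), growing anticlockwise from above. At 0 the peg points to the crate's -x and at pi (3.14) to its +x: at both the slot is lined up with the bolt. At 1.57 the peg points to the crate's -y and the slot lies across the bolt and blocks it. Stops at -0.35 and 3.49. It stays where it is left; turning takes about 0.06 N m (2.5 N at the peg).
- bolt_push (a point): Middle of the outer face (toward the crate's +y) of the orange thumb plate on the bolt's rear end, 40 mm above the lid. The plate is upright, 40 mm wide along the crate's x, 8 mm thick, from 18 to 52 mm above the lid. Push it toward the crate's -y.
- bolt_nose (a point): Tip of the steel bolt's nose, 14 mm above the lid. The bolt is 12 mm wide, 8 to 20 mm above the lid, 160 mm long from this tip to the outer face of the thumb plate; the nose narrows to 4 mm over its last 10 mm. Rails 12 mm high flank the bolt, up to 170 mm on the +y side of the axle.
- keeper (a point): Middle of the keeper's mouth, 14 mm above the lid, 42 mm on the crate's -y side of the axle: an aluminium bridge on the crate's white end strip, 44 mm wide, 26 mm high, 24 mm deep. A like strap, 42 mm deep, spans the bolt 42 to 84 mm on the +y side of the axle.
- bolt (a joint): Travel of the bolt (m) toward the crate's -y. 0 is fully drawn back, 0.126 is the hard stop fully home (nose at the far side of the keeper). The nose reaches the disc's rim at 0.024. Sliding takes about 3 N; it stays where it is left.
- bottle_mid (a point): Centre of a small amber medicine bottle, 36 mm across and 72 mm tall, standing loose on the lid. Leave it alone.
- tape_mid (a point): Centre of a white tape roll, 58 mm across and 25 mm tall, lying loose on the lid. Leave it alone.
- cup_mid (a point): Centre of a clear plastic cup, 76 mm across and 85 mm tall, with syringes in it (up to 130 mm), standing loose on the table near the keeper's end of the crate. Leave it alone.

How it is judged:
By the outcome, as a careful person would: the job done as asked, in the order asked, and still so for the second after the job is handed in, with the robot touching nothing.
It also fails if it takes over 48 s, if anything falls off the work surface, if the arm or the gripper's body presses on something with over 40 N, if the wrist force passes 120 N, or if a joint passes its speed limit or range.

## Working session

There is one attempt and no reset: what is moved stays moved. The work goes in short steps, Python scripts to look and compute and a shell command to move; the robot and the scene stay as the last step left them, time stands still between calls to the robot, and variables do not carry over. Pictures are saved under pics/ and viewed, and the job is handed in when it is done.

```bash
mkdir -p pics; cat > h.py <<'E'
import numpy as np, cv2
from rig import get_obs, optics, manip
def world(cam, uv, depth=None, z=None):
    c=optics.calibration(cam); R=np.array(c["orientation"]); p=np.array(c["position"])
    d=R@np.array([(uv[0]-c["cx"])/c["fx"],(uv[1]-c["cy"])/c["fy"],1.0])
    s=depth if z is None else (z-p[2])/d[2]
    return p+s*d
def save(cam,name):
    im,d=optics.snapshot(cam); cv2.imwrite(f"pics/{name}.png",im[:,:,::-1]); return im,d
E
python3 - <<'E'
from h import *
s=get_obs(); print(s['t'],s['ee_pos'],np.round(s['tool_rot'],3))
H=dict(axle=160,disc_peg=218,bolt_push=200,bolt_nose=174,keeper=174,crate=0,bottle_mid=196,tape_mid=172,cup_mid=42)
for cam in("scene","top"):
    im,d=save(cam,cam+"0")
    print(cam,optics.calibration(cam)["position"])
    for n,z in H.items():
        for r in optics.mark_of(cam,n)[:2]:
            print(n,round(r['p'],2),np.round(r['location']),np.round(world(cam,r['location'],z=z)))
print(get_obs()['t'])
E
```

```text
0.0 [201.20585422 644.13031115 230.53071616] [[-0.    -0.955  0.298]
 [-0.001  0.298  0.955]
 [-1.     0.    -0.001]]
scene [1137.07254249 -206.52892175 1198.92638691]
axle 0.8 [266. 170.] [524.   7. 160.]
bolt_push 0.87 [349. 172.] [610. 197. 200.]
keeper 0.93 [246. 163.] [498. -40. 174.]
bottle_mid 0.53 [286. 125.] [427.  91. 196.]
tape_mid 0.77 [271. 209.] [642. -15. 172.]
cup_mid 0.6 [189. 159.] [ 356. -174.   42.]
top [514.00496426 -26.42725684 929.96678444]
axle 0.81 [235. 215.] [525.   5. 160.]
disc_peg 0.66 [250. 213.] [528. -28. 218.]
disc_peg 0.66 [244. 156.] [645. -14. 218.]
bolt_push 0.6 [143. 176.] [605. 195. 200.]
keeper 0.64 [258. 224.] [505. -43. 174.]
crate 0.56 [304. 280.] [ 358. -167.    0.]
bottle_mid 0.83 [188. 262.] [430. 102. 196.]
tape_mid 0.86 [244. 157.] [650. -14. 172.]
cup_mid 0.77 [303. 280.] [ 365. -157.   42.]
1.0
```

```bash
python3 - <<'E'
import cv2
for c in("scene0","top0"):
    i=cv2.imread(f"pics/{c}.png"); 
    cv2.imwrite(f"pics/{c}z.png",cv2.resize(i[90:330,100:400],None,fx=2.6,fy=2.5,interpolation=cv2.INTER_CUBIC))
E
```

```text
(no output)
```

View pics/scene0.png

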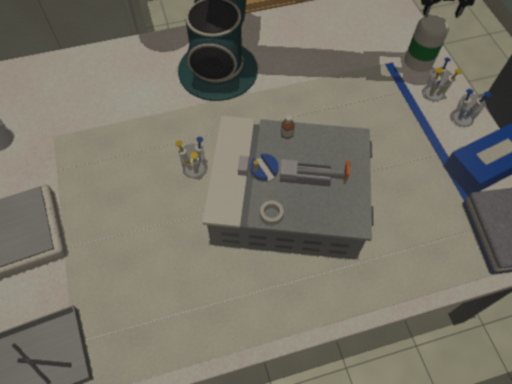

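View pics/top0.png

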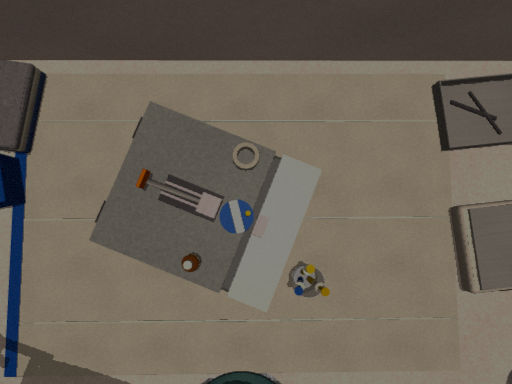

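```bash
ls pics
```

```text
scene0.png
scene0z.png
top0.png
top0z.png
```

View pics/top0z.png

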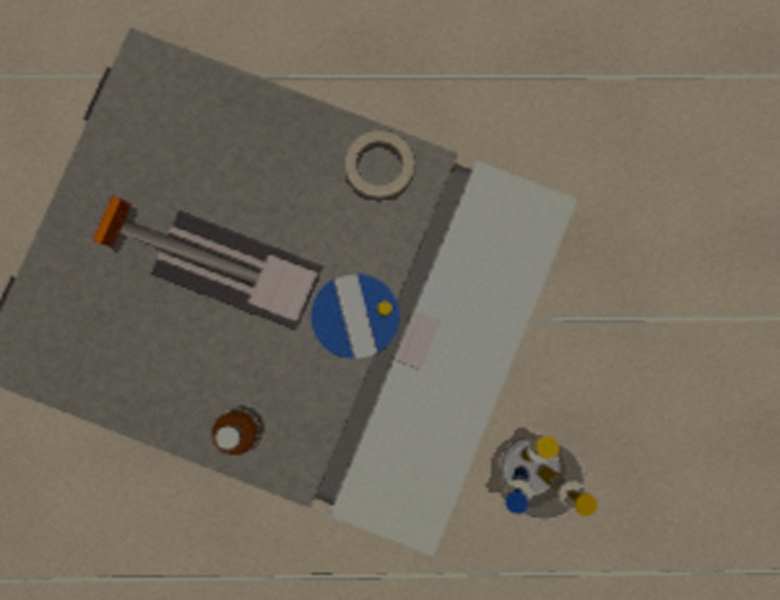

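```bash
python3 - <<'E'
from h import *
im=cv2.imread("pics/top0.png"); h=cv2.cvtColor(im,cv2.COLOR_BGR2HSV)
def cent(m,r):
    y,x=np.nonzero(m); k=(x>r[0])&(x<r[1])&(y>r[2])&(y<r[3]); return np.array([x[k].mean(),y[k].mean()]),k.sum()
b,n=cent((h[...,0]>100)&(h[...,0]<125)&(h[...,1]>150),(215,262,190,240)); print('blue',b,n,world('top',b,z=184))
y,n=cent((h[...,0]>18)&(h[...,0]<33)&(h[...,1]>130)&(h[...,2]>80),(215,262,190,240)); print('yel',y,n,world('top',y,z=215))
o,n=cent((h[...,0]>3)&(h[...,0]<18)&(h[...,1]>170),(125,165,160,200)); print('or',o,n,world('top',o,z=205))
A=world('top',(235.5,216),z=184)[:2];P=world('top',(208,205),z=186)[:2]
# crate lid corners
for q in((151,102),(91,240),(321,168),(267,311)): print(q,np.round(world('top',q,z=160)))
E
```

```text
blue [234.92       216.41263158] 475 [521.6942666    5.21260726 184.        ]
yel [247.60869565 212.95652174] 23 [528.1606115  -21.68204232 215.        ]
or [142.54362416 178.42281879] 149 [600.42431168 193.47041289 205.        ]
(151, 102) [776. 192. 160.]
(91, 240) [474. 314. 160.]
(321, 168) [ 627. -183.  160.]
(267, 311) [321. -62. 160.]
```

The top view shows the disc centred near (235,216), with the peg at (248,213) on the keeper side. The slot is about 57° short of the q = π alignment. The plate is at (143,178), and the tape, bottle and cup are clear of the work. The crate's y axis points along about (0.374, 0.927) in the world. I'll raise the tool, align it with the crate, and cross to the keeper side.

```bash
python3 -m pendant '[{"claw":0,"tx":-50,"ax":0.082},{"claw":0,"tx":-50},{"claw":0,"ty":-42,"tz":-40},{"claw":0,"ty":-42,"tz":-40},{"claw":0,"ty":-42,"tz":-40},{"claw":0,"ty":-42,"tz":-40},{"claw":0,"ty":-42,"tz":-40},{"claw":0,"ty":-42,"tz":-40}]'
python3 - <<'E'
from h import *
s=get_obs(); print(s['t'],s['ee_pos'],np.round(s['tool_rot'],3),s['wrist_force'],s['grip_width'])
E
```

```text
1.0 [201.26521354 644.29524993 231.28944592] [[-0.    -0.955  0.298]
 [-0.     0.298  0.955]
 [-1.     0.    -0.   ]] [0.61668213 0.04593377 0.2232369 ] 85.22282080887597schema error: expected keys claw, tx, ty, tz, ax, ay, az
```

All keys are required.

```bash
cat > st.py <<'E'
from h import *
# crate-frame geometry
Y=np.array([.374,.927]);Y/=np.linalg.norm(Y);X=np.array([Y[1],-Y[0]]);A=np.array([523.,5.])
def rel(p): d=np.array(p[:2])-A; return np.round([d@X,d@Y],1)
if __name__=="__main__":
    s=get_obs(); R=np.array(s['tool_rot']);f=np.array(s['wrist_force'])
    print('t',s['t'],'p',np.round(s['ee_pos'],1),'crate xy',rel(s['ee_pos']),'F cr',np.round([f[:2]@X,f[:2]@Y,f[2]],1),'w',round(s['grip_width'],1));print(np.round(R,3).tolist())
E
python3 -m pendant '[{"claw":0,"tx":-50,"ty":0,"tz":0,"ax":0.082,"ay":0,"az":0},{"claw":0,"tx":-50,"ty":0,"tz":0,"ax":0,"ay":0,"az":0},{"claw":0,"tx":0,"ty":-42,"tz":-40,"ax":0,"ay":0,"az":0},{"claw":0,"tx":0,"ty":-42,"tz":-40,"ax":0,"ay":0,"az":0},{"claw":0,"tx":0,"ty":-42,"tz":-40,"ax":0,"ay":0,"az":0},{"claw":0,"tx":0,"ty":-42,"tz":-40,"ax":0,"ay":0,"az":0},{"claw":0,"tx":0,"ty":-42,"tz":-40,"ax":0,"ay":0,"az":0},{"claw":0,"tx":0,"ty":-42,"tz":-40,"ax":0,"ay":0,"az":0}]'
python3 st.py
```

```text
t: 2.0
ee_pos: [346.0, 320.4, 334.0]
tool_rot: [[0.001, -0.928, 0.373], [-0.001, 0.373, 0.928], [-1.0, -0.001, -0.0]]
wrist_force: [1.7, 0.2, -0.5]
grip_width: -0.0
t 2.0 p [346.  320.4 334. ] crate xy [-282.2  226.2] F cr [ 1.5  0.8 -0.5] w -0.0
[[0.001, -0.928, 0.373], [-0.001, 0.373, 0.928], [-1.0, -0.001, -0.0]]
```

```bash
python3 -m pendant '[{"claw":0,"tx":0,"ty":-39,"tz":-38,"ax":0,"ay":0,"az":0},{"claw":0,"tx":0,"ty":-39,"tz":-38,"ax":0,"ay":0,"az":0},{"claw":0,"tx":0,"ty":-39,"tz":-38,"ax":0,"ay":0,"az":0},{"claw":0,"tx":0,"ty":-39,"tz":-38,"ax":0,"ay":0,"az":0},{"claw":0,"tx":0,"ty":-39,"tz":-38,"ax":0,"ay":0,"az":0},{"claw":0,"tx":0,"ty":-39,"tz":-38,"ax":0,"ay":0,"az":0},{"claw":0,"tx":0,"ty":-39,"tz":-38,"ax":0,"ay":0,"az":0},{"claw":0,"tx":0,"ty":-20,"tz":-30,"ax":0,"ay":0,"az":0}]'
python3 st.py
```

```text
t: 3.0
ee_pos: [510.1, -78.6, 336.4]
tool_rot: [[0.007, -0.927, 0.374], [0.001, 0.374, 0.927], [-1.0, -0.006, 0.003]]
wrist_force: [0.9, 0.2, -0.1]
grip_width: 0.1
t 3.0 p [510.1 -78.6 336.4] crate xy [ 19.4 -82.4] F cr [ 0.7  0.6 -0.1] w 0.1
[[0.007, -0.927, 0.374], [0.001, 0.374, 0.927], [-1.0, -0.006, 0.003]]
```

```bash
python3 -m pendant '[{"claw":0,"tx":50,"ty":0,"tz":0,"ax":0,"ay":0,"az":0},{"claw":0,"tx":50,"ty":0,"tz":0,"ax":0,"ay":0,"az":0},{"claw":0,"tx":40,"ty":0,"tz":0,"ax":0,"ay":0,"az":0},{"claw":0,"tx":0,"ty":0,"tz":0,"ax":0,"ay":0,"az":0}]'
python3 st.py; python3 - <<'E'
from h import *
for c in("scene","top"):
    im,d=save(c,c+"1"); a=im[90:300,150:370,::-1]; cv2.imwrite(f"pics/{c}1z.png",cv2.resize(a,None,fx=2.7,fy=2.7,interpolation=cv2.INTER_CUBIC))
E
```

```text
t: 3.5
ee_pos: [511.4, -81.9, 193.3]
tool_rot: [[0.008, -0.926, 0.378], [-0.0, 0.378, 0.926], [-1.0, -0.007, 0.003]]
wrist_force: [-0.2, -0.7, 0.5]
grip_width: -0.1
t 3.5 p [511.4 -81.9 193.3] crate xy [ 21.8 -85. ] F cr [ 0.1 -0.8  0.5] w -0.1
[[0.008, -0.926, 0.378], [-0.0, 0.378, 0.926], [-1.0, -0.007, 0.003]]
```

View pics/scene1z.png

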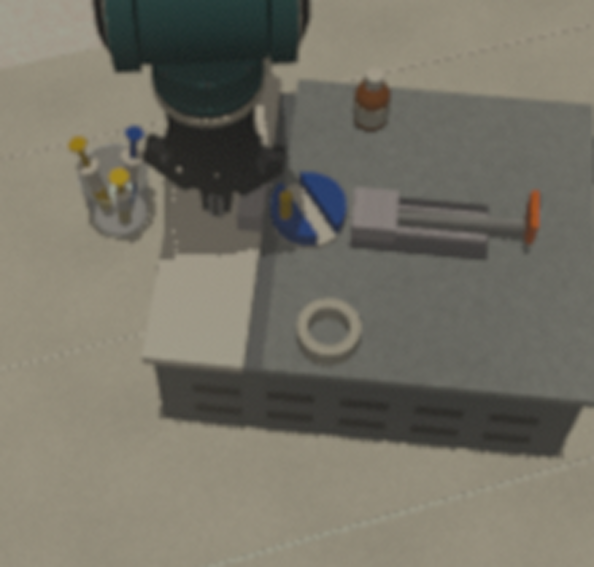

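View pics/top1z.png

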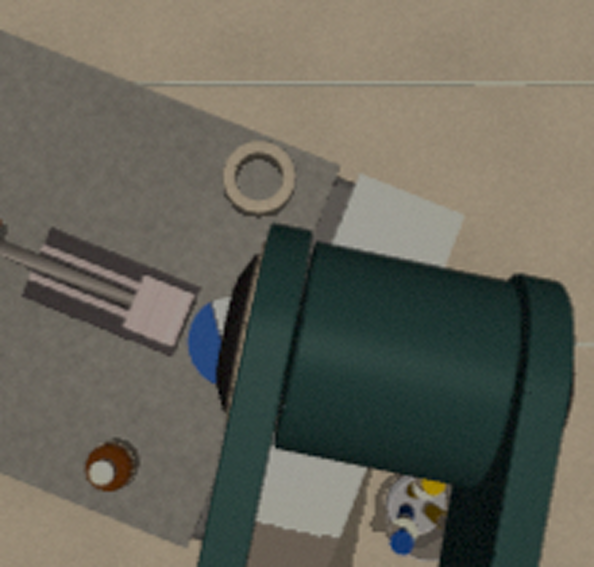

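Scene picture: the shut fingertips at about (215,205) sit just beyond the keeper, and the yellow peg at (287,205) is in line with them along the crate's +y. Advancing now.

```bash
python3 -m pendant '[{"claw":0,"tx":0,"ty":3,"tz":18,"ax":0,"ay":0,"az":0},{"claw":0,"tx":0,"ty":0,"tz":14,"ax":0,"ay":0,"az":0},{"claw":0,"tx":0,"ty":0,"tz":6,"ax":0,"ay":0,"az":0}]';python3 st.py
python3 -m pendant '[{"claw":0,"tx":0,"ty":0,"tz":6,"ax":0,"ay":0,"az":0},{"claw":0,"tx":0,"ty":0,"tz":5,"ax":0,"ay":0,"az":0}]';python3 st.py
```

```text
t: 3.98
ee_pos: [526.6, -43.5, 202.4]
tool_rot: [[0.019, -0.926, 0.378], [-0.002, 0.378, 0.926], [-1.0, -0.019, 0.006]]
wrist_force: [-0.3, 0.4, -0.8]
grip_width: -0.1
t 3.975 p [526.6 -43.5 202.4] crate xy [ 21.5 -43.7] F cr [-0.5  0.2 -0.8] w -0.1
[[0.019, -0.926, 0.378], [-0.002, 0.378, 0.926], [-1.0, -0.019, 0.006]]
t: 4.22
ee_pos: [532.0, -36.7, 203.6]
tool_rot: [[0.022, -0.925, 0.38], [-0.013, 0.38, 0.925], [-1.0, -0.025, -0.003]]
wrist_force: [10.2, -38.8, -2.9]
grip_width: 0.1
t 4.225 p [532.  -36.7 203.6] crate xy [ 24.  -35.3] F cr [ 24.  -32.1  -2.9] w 0.1
[[0.022, -0.925, 0.38], [-0.013, 0.38, 0.925], [-1.0, -0.025, -0.003]]
```

```bash
python3 -m pendant '[{"claw":0,"tx":0,"ty":0,"tz":-12,"ax":0,"ay":0,"az":0},{"claw":0,"tx":0,"ty":0,"tz":0,"ax":0,"ay":0,"az":0}]';python3 st.py;python3 - <<'E'
from h import *
for c in("scene",):
    im,d=save(c,c+"2"); a=im[120:210,180:300,::-1]; cv2.imwrite(f"pics/{c}2z.png",cv2.resize(a,None,fx=6,fy=6,interpolation=cv2.INTER_CUBIC))
E
```

```text
t: 4.47
ee_pos: [527.8, -48.2, 203.9]
tool_rot: [[0.022, -0.925, 0.38], [-0.014, 0.38, 0.925], [-1.0, -0.026, -0.004]]
wrist_force: [0.3, 0.0, -0.3]
grip_width: 0.4
t 4.475 p [527.8 -48.2 203.9] crate xy [ 24.3 -47.6] F cr [ 0.2  0.1 -0.3] w 0.4
[[0.022, -0.925, 0.38], [-0.014, 0.38, 0.925], [-1.0, -0.026, -0.004]]
```

View pics/scene2z.png

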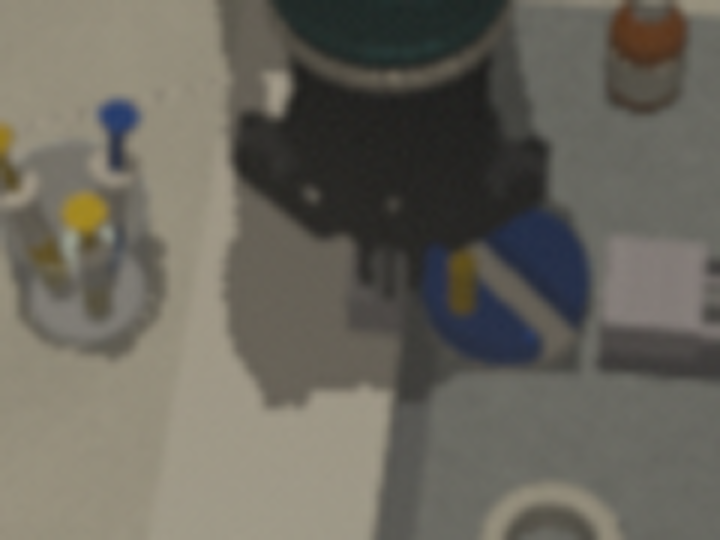

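```bash
python3 - <<'E'
from st import *
im=cv2.imread("pics/scene2.png"); h=cv2.cvtColor(im,cv2.COLOR_BGR2HSV)
for f in("scene0","scene1","scene2"):
    h=cv2.cvtColor(cv2.imread(f"pics/{f}.png"),cv2.COLOR_BGR2HSV)
    m=(h[...,0]>18)&(h[...,0]<33)&(h[...,1]>130); y,x=np.nonzero(m[145:185,245:285]); x=x+245;y=y+145
    c=(x.mean(),y.mean()); print(f,len(x),c,y.min(),y.max(),rel(world('scene',c,z=203)))
im,d=optics.snapshot('scene')
# finger tip height points near tcp
c=optics.calibration('scene')
for v in range(155,180,2):
    row=[]
    for u in range(236,262,2):
        if d[v,u]>0:
            p=world('scene',(u,v),depth=d[v,u]); row.append(f"{rel(p)[0]:.0f},{rel(p)[1]:.0f},{p[2]:.0f}")
    print(v,' '.join(row))
for n in("disc_peg","axle"): print(n,[(r['p'],r['location'],rel(world('scene',r['location'],z=218 if n!='axle' else 160))) for r in optics.mark_of('scene',n)])
E
```

```text
scene0 21 (np.float64(255.47619047619048), np.float64(164.33333333333334)) 161 169 [ 13.5 -23.8]
scene1 24 (np.float64(255.375), np.float64(164.625)) 161 169 [ 14.4 -24. ]
scene2 22 (np.float64(256.6363636363636), np.float64(165.63636363636363)) 162 170 [ 17.  -20.6]
155 28,-70,260 39,-63,277 38,-58,277 38,-54,277 23,-51,255 16,-47,245 40,-39,282 39,-35,281 24,-32,259 25,-27,262 24,-22,261 30,-17,270 35,-12,279
157 34,-69,259 28,-65,252 35,-59,263 37,-54,266 27,-50,253 40,-44,273 38,-40,270 40,-35,274 30,-31,260 29,-26,260 33,-21,265 36,-16,270 35,-11,270
159 -24,-79,161 -24,-74,162 35,-59,254 36,-54,257 28,-50,245 38,-44,261 36,-40,259 36,-35,260 30,-31,251 34,-26,258 34,-21,259 32,-16,256 35,-11,261
161 -18,-78,162 -19,-73,161 35,-59,245 35,-54,246 33,-50,243 37,-45,251 34,-40,248 36,-35,250 -6,-35,186 -10,-30,182 34,-21,250 -19,-20,169 -19,-15,170
163 -12,-77,161 -12,-72,161 31,-60,230 33,-55,234 35,-50,238 34,-45,238 32,-40,236 31,-36,234 1,-34,188 -0,-29,187 20,-22,219 19,-17,219 -14,-15,167
165 -7,-77,159 10,-69,187 31,-60,222 28,-56,218 33,-50,226 32,-45,225 29,-41,222 31,-36,
[... 448 characters left out ...]
185 21,-27,183 26,-21,192 23,-16,188 22,-11,187
173 18,-74,160 24,-68,171 20,-63,166 24,-57,172 25,-52,175 23,-47,174 10,-43,153 10,-38,153 24,-32,177 29,-26,186 27,-21,184 28,-16,186 26,-11,185
175 26,-73,163 24,-68,161 25,-62,164 23,-58,162 23,-52,162 22,-47,161 14,-43,150 15,-38,152 22,-32,164 28,-26,174 31,-21,181 33,-15,185 31,-10,182
177 31,-72,162 32,-67,164 28,-62,158 32,-56,166 30,-52,164 28,-47,162 21,-42,151 18,-37,147 18,-32,148 27,-26,163 31,-20,171 35,-15,179 35,-10,179
179 38,-71,165 35,-66,160 34,-61,159 35,-56,162 34,-51,160 33,-46,160 28,-42,152 24,-37,146 25,-31,150 32,-26,161 30,-21,159 34,-15,167 36,-10,171
disc_peg [(0.85, [258.2, 166.8], array([ 29.5, -15.6]))]
axle []
```

The peg moved only slightly. The finger met it on a corner, because x had drifted to 24. I'll fix the tilt and height and re-centre at about x = 16.

```bash
python3 -m pendant '[{"claw":0,"tx":7,"ty":6,"tz":0,"ax":0,"ay":-0.005,"az":0.025},{"claw":0,"tx":3,"ty":2,"tz":0,"ax":0,"ay":0,"az":0},{"claw":0,"tx":0,"ty":0,"tz":0,"ax":0,"ay":0,"az":0}]';python3 st.py
```

```text
t: 5.05
ee_pos: [520.0, -43.8, 192.5]
tool_rot: [[-0.001, -0.926, 0.378], [0.002, 0.378, 0.926], [-1.0, 0.002, 0.002]]
wrist_force: [0.0, 0.1, 0.7]
grip_width: -0.3
t 5.05 p [520.  -43.8 192.5] crate xy [ 15.5 -46.4] F cr [-0.   0.1  0.7] w -0.3
[[-0.001, -0.926, 0.378], [0.002, 0.378, 0.926], [-1.0, 0.002, 0.002]]
```

```bash
python3 -m pendant '[{"claw":0,"tx":0,"ty":0,"tz":5,"ax":0,"ay":0,"az":0},{"claw":0,"tx":0,"ty":0,"tz":5,"ax":0,"ay":0,"az":0}]' >/dev/null;python3 st.py
python3 -m pendant '[{"claw":0,"tx":0,"ty":0,"tz":4,"ax":0,"ay":0,"az":0}]'>/dev/null;python3 st.py
python3 -m pendant '[{"claw":0,"tx":0,"ty":0,"tz":4,"ax":0,"ay":0,"az":0}]'>/dev/null;python3 st.py
```

```text
t 5.3 p [524.2 -34.9 192.8] crate xy [ 16.  -36.6] F cr [  9.6 -17.1   2.3] w 0.0
[[-0.0, -0.925, 0.379], [0.001, 0.379, 0.925], [-1.0, 0.001, 0.0]]
t 5.425 p [526.4 -33.  193.2] crate xy [ 17.4 -33.9] F cr [ 11.8 -15.6  -1. ] w 0.0
[[0.001, -0.925, 0.38], [-0.004, 0.38, 0.925], [-1.0, -0.003, -0.003]]
t 5.55 p [528.4 -30.2 193.3] crate xy [ 18.2 -30.6] F cr [ 5.2 -6.4 -0.9] w -0.4
[[0.002, -0.924, 0.381], [-0.007, 0.381, 0.924], [-1.0, -0.005, -0.005]]
```

```bash
python3 -m pendant '[{"claw":0,"tx":0,"ty":0,"tz":4,"ax":0,"ay":0,"az":0},{"claw":0,"tx":0,"ty":0,"tz":4,"ax":0,"ay":0,"az":0},{"claw":0,"tx":0,"ty":0,"tz":3,"ax":0,"ay":0,"az":0}]' >/dev/null;python3 st.py
python3 - <<'E'
from st import *
im,d=save("scene","scene3"); a=im[120:210,180:300,::-1]; cv2.imwrite("pics/scene3z.png",cv2.resize(a,None,fx=6,fy=6,interpolation=cv2.INTER_CUBIC))
h=cv2.cvtColor(cv2.imread("pics/scene3.png"),cv2.COLOR_BGR2HSV)
m=(h[...,0]>18)&(h[...,0]<33)&(h[...,1]>130); y,x=np.nonzero(m[145:185,245:285]); x=x+245;y=y+145
c=(x.mean(),y.mean()); print(len(x),c,y.min(),y.max(),rel(world('scene',c,z=203)))
E
```

```text
t 5.925 p [533.6 -20.7 193.6] crate xy [ 19.4 -19.9] F cr [ 2.  -3.1 -0.7] w -0.1
[[0.004, -0.924, 0.382], [-0.011, 0.382, 0.924], [-1.0, -0.007, -0.008]]
27 (np.float64(263.5925925925926), np.float64(168.8148148148148)) 165 173 [24.6 -2.4]
```

View pics/scene3z.png

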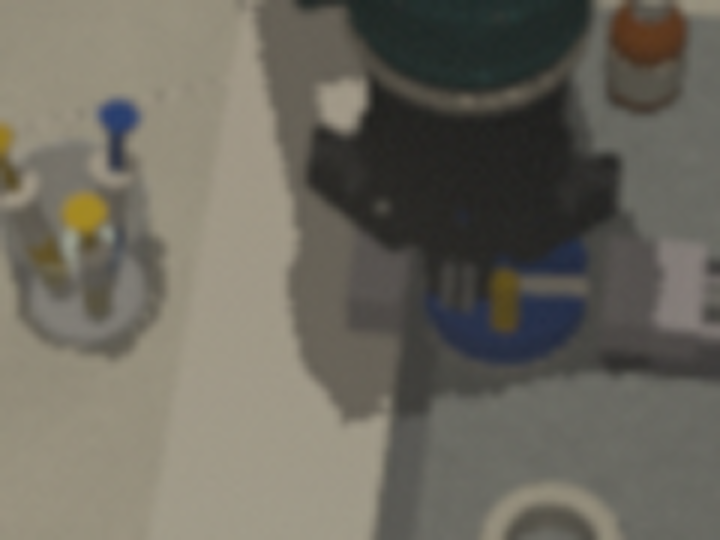

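```bash
python3 - <<'E'
from st import *
c=optics.calibration('scene');R=np.array(c['orientation']);p=np.array(c['position'])
def pr(w): q=R.T@(np.array(w)-p); return np.array([c['fx']*q[0]/q[2]+c['cx'],c['fy']*q[1]/q[2]+c['cy']])
for x in(-10,10):
  for y in(5,36): 
    w=A+x*X+y*Y; print(x,y,(pr([*w,184])-[180,120])*6)
im=cv2.imread("pics/scene3.png")[155:180,245:285]; cv2.imwrite("pics/s3zz.png",cv2.resize(im,None,fx=20,fy=20,interpolation=cv2.INTER_CUBIC))
E
```

```text
-10 5 [525.254467   249.76397802]
-10 36 [597.67113273 256.09174597]
10 5 [521.14369407 289.23645693]
10 36 [594.15608788 295.66474794]
```

View pics/s3zz.png

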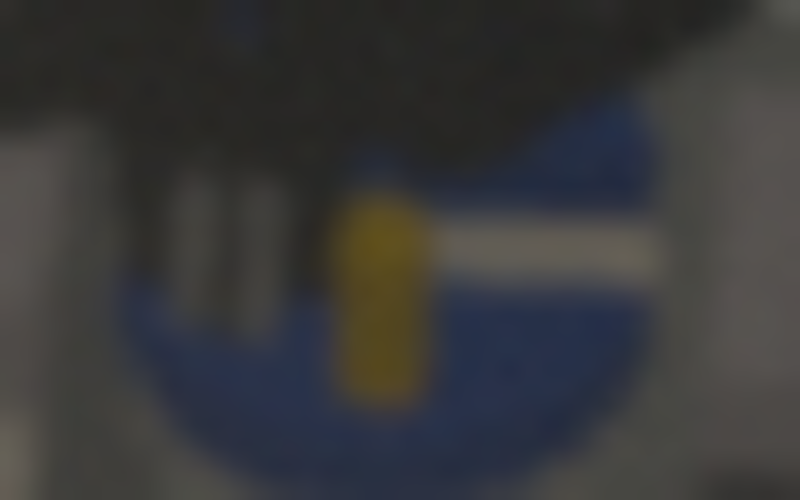

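```bash
python3 -m pendant '[{"claw":0,"tx":0,"ty":0,"tz":-20,"ax":0,"ay":0,"az":0.01},{"claw":0,"tx":-50,"ty":0,"tz":-8,"ax":0,"ay":0,"az":0},{"claw":0,"tx":-30,"ty":5,"tz":40,"ax":0,"ay":0,"az":0},{"claw":0,"tx":0,"ty":5,"tz":58,"ax":0,"ay":0,"az":0},{"claw":0,"tx":0,"ty":5,"tz":58,"ax":0,"ay":0,"az":0},{"claw":0,"tx":0,"ty":5,"tz":58,"ax":0,"ay":0,"az":0},{"claw":0,"tx":0,"ty":0,"tz":58,"ax":0,"ay":0,"az":0},{"claw":0,"tx":0,"ty":0,"tz":20,"ax":0,"ay":0,"az":0}]' >/dev/null;python3 st.py
python3 - <<'E'
from st import *
im,d=save("top","top4"); a=im[140:260,110:290,::-1]; cv2.imwrite("pics/top4z.png",cv2.resize(a,None,fx=4.4,fy=4.4,interpolation=cv2.INTER_CUBIC))
E
```

```text
t 6.975 p [617.1 230.9 275.6] crate xy [  2.7 244.7] F cr [-0.1 -0.2 -0.3] w -0.4
[[-0.008, -0.922, 0.386], [-0.003, 0.386, 0.922], [-1.0, 0.006, -0.006]]
```

View pics/top4z.png

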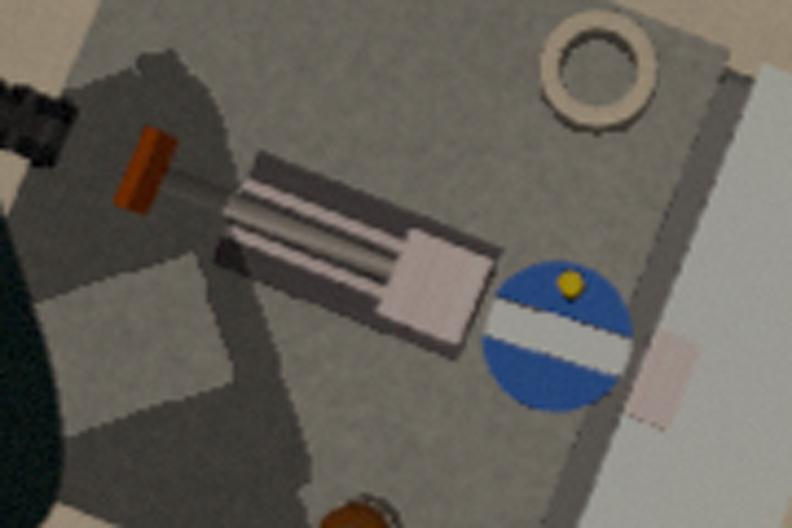

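Top view: the peg is now at (571,283) in the zoom. The slot runs at about 17° in the image and the crate at about 21–22°, so it may have overshot slightly. I'll measure that before sliding the bolt.

```bash
python3 - <<'E'
from st import *
im=cv2.imread("pics/top4.png"); h=cv2.cvtColor(im,cv2.COLOR_BGR2HSV)
m=((h[...,0]>100)&(h[...,0]<125)&(h[...,1]>130)).astype(np.uint8); m[:195]=0;m[238:]=0;m[:,:215]=0;m[:,262:]=0
n,l,s,c=cv2.connectedComponentsWithStats(m); print(s[1:],c[1:])
# fit line between two lands: logistic/SVM style: edge of each land facing the slot
big=[i for i in range(1,n) if s[i,4]>60]
ce={i:world('top',c[i],z=184) for i in big}
for i in big: print(i,rel(ce[i]))
pts=[np.array(np.nonzero((l==i).T)).T.astype(float) for i in big]
W=[np.array([world('top',q,z=184)[:2] for q in P]) for P in pts]
from scipy.optimize import minimize
lab=np.r_[np.ones(len(W[0])),-np.ones(len(W[1]))]; Q=np.vstack(W); mu=Q.mean(0)
f=lambda v:np.sum(np.maximum(0,10-lab*((Q-mu)@[np.cos(v[0]),np.sin(v[0])]-v[1])*v[2])**2)
best=min((minimize(f,[a,0,1.],method='Nelder-Mead') for a in np.arange(-3,3.2,.5)),key=lambda r:r.fun)
v=best.x; print('normal deg',np.degrees(v[0]),'crate x deg',np.degrees(np.arctan2(X[1],X[0])),v,best.fun)
yy,xx=np.nonzero((h[...,0]>18)&(h[...,0]<33)&(h[...,1]>130)&(h[...,2]>80)); k=(xx>215)&(xx<262)&(yy>195)&(yy<238)
print('peg',rel(world('top',(xx[k].mean(),yy[k].mean()),z=216)))
# bolt axis vs disc: mid & crate edges via lid long edge
for n in("bolt_push","axle"): print(n,[(round(r['p'],2),rel(world('top',r['location'],z=200 if n=='bolt_push' else 160))) for r in optics.mark_of('top',n)])
# orange plate extents
mo=((h[...,0]<18)&(h[...,1]>170)).astype(np.uint8); mo[:,:125]=0; mo[:,160:]=0;mo[:160]=0;mo[200:]=0
print(cv2.minAreaRect(np.argwhere(mo)[:,::-1].astype(np.float32)))
E
```

```text
[[223 200  30  16 239]
 [220 217  30  16 266]] [[238.87447699 206.9539749 ]
 [233.16917293 225.63157895]]
1 [20.2 -0.6]
2 [-20.5  -4.1]
normal deg -197.40294937081626 crate x deg -21.971710391524002 [-3.44533142  0.00439748 -1.44789785] 0.0
peg [25.2 -0.3]
bolt_push [(0.94, array([  7.8, 212.7]))]
axle [(0.89, array([ 4.7, -3. ]))]
((142.56895446777344, 178.32757568359375), (7.984899044036865, 19.126619338989258), 21.801406860351562)
```

Lines fitted to the two lands put the disc about 0.08 rad past alignment. That's close to the 0.1 limit, so I'll nudge the peg back about 2 mm from the strap side.

```bash
python3 -m pendant '[{"claw":0,"tx":0,"ty":-6,"tz":-52,"ax":0.01,"ay":0.003,"az":-0.006},{"claw":0,"tx":0,"ty":-6,"tz":-52,"ax":0,"ay":0,"az":0},{"claw":0,"tx":0,"ty":-6,"tz":-52,"ax":0,"ay":0,"az":0},{"claw":0,"tx":0,"ty":-4,"tz":-45,"ax":0,"ay":0,"az":0},{"claw":0,"tx":0,"ty":0,"tz":0,"ax":0,"ay":0,"az":0}]' >/dev/null;python3 st.py
```

```text
t 7.75 p [552.3  22.3 278.9] crate xy [20.7 27. ] F cr [-0.5  0.9  0. ] w 0.0
[[-0.002, -0.916, 0.401], [-0.01, 0.401, 0.916], [-1.0, -0.002, -0.01]]
```

```bash
python3 -m pendant '[{"claw":0,"tx":0,"ty":-3,"tz":16,"ax":-0.028,"ay":-0.01,"az":0},{"claw":0,"tx":30,"ty":0,"tz":0,"ax":0,"ay":0,"az":0},{"claw":0,"tx":35,"ty":0,"tz":0,"ax":0,"ay":0,"az":0},{"claw":0,"tx":18,"ty":0,"tz":0,"ax":0,"ay":0,"az":0},{"claw":0,"tx":0,"ty":0,"tz":0,"ax":0,"ay":0,"az":0}]' >/dev/null;python3 st.py
```

```text
t 8.375 p [563.6  39.2 194.7] crate xy [24.8 46.9] F cr [-0.5 -0.1  1.2] w -0.3
[[0.004, -0.929, 0.37], [0.002, 0.37, 0.929], [-1.0, -0.003, 0.004]]
```

```bash
python3 -m pendant '[{"claw":0,"tx":0,"ty":0,"tz":-12,"ax":0,"ay":0,"az":0},{"claw":0,"tx":0,"ty":0,"tz":-8,"ax":0,"ay":0,"az":0},{"claw":0,"tx":0,"ty":0,"tz":-2,"ax":0,"ay":0,"az":0},{"claw":0,"tx":0,"ty":0,"tz":0,"ax":0,"ay":0,"az":0}]' >/dev/null;python3 st.py
```

```text
t 8.875 p [556.   17.4 198.3] crate xy [26.  23.8] F cr [-0.7 -0.5  0.3] w -0.3
[[0.009, -0.929, 0.37], [0.002, 0.37, 0.929], [-1.0, -0.007, 0.005]]
```

```bash
python3 -m pendant '[{"claw":0,"tx":1,"ty":0,"tz":-3,"ax":0,"ay":0,"az":0},{"claw":0,"tx":0,"ty":0,"tz":0,"ax":0,"ay":0,"az":0}]' >/dev/null;python3 st.py
python3 -m pendant '[{"claw":0,"tx":1,"ty":0,"tz":-2,"ax":0,"ay":0,"az":0},{"claw":0,"tx":0,"ty":0,"tz":0,"ax":0,"ay":0,"az":0}]' >/dev/null;python3 st.py
```

```text
t 9.125 p [554.9  14.5 197.5] crate xy [26.1 20.7] F cr [ 0.  -0.2  0.9] w 0.3
[[0.009, -0.929, 0.37], [0.002, 0.37, 0.929], [-1.0, -0.008, 0.006]]
t 9.375 p [554.4  12.8 196.6] crate xy [26.1 19. ] F cr [ 0.3  0.6 -0.9] w -0.3
[[0.01, -0.929, 0.369], [0.003, 0.369, 0.929], [-1.0, -0.008, 0.006]]
```

```bash
python3 -m pendant '[{"claw":0,"tx":1,"ty":0,"tz":-2,"ax":0,"ay":0,"az":0}]' >/dev/null;python3 st.py
python3 -m pendant '[{"claw":0,"tx":1,"ty":0,"tz":-1.5,"ax":0,"ay":0,"az":0}]' >/dev/null;python3 st.py
```

```text
t 9.5 p [553.8  11.2 195.8] crate xy [26.3 17.3] F cr [0.7 3.  2.3] w 0.1
[[0.01, -0.929, 0.369], [0.003, 0.369, 0.929], [-1.0, -0.009, 0.007]]
t 9.625 p [553.3   9.8 194.9] crate xy [26.3 15.8] F cr [-0.9  3.1  2.2] w 0.2
[[0.011, -0.929, 0.369], [0.003, 0.369, 0.929], [-1.0, -0.009, 0.007]]
```

```bash
python3 -m pendant '[{"claw":0,"tx":0,"ty":0,"tz":14,"ax":0,"ay":0,"az":0.01},{"claw":0,"tx":-55,"ty":0,"tz":10,"ax":0,"ay":0,"az":0},{"claw":0,"tx":-20,"ty":6,"tz":50,"ax":0,"ay":0,"az":0},{"claw":0,"tx":0,"ty":6,"tz":55,"ax":0,"ay":0,"az":0},{"claw":0,"tx":0,"ty":6,"tz":55,"ax":0,"ay":0,"az":0},{"claw":0,"tx":0,"ty":6,"tz":45,"ax":0,"ay":0,"az":0},{"claw":0,"tx":0,"ty":0,"tz":0,"ax":0,"ay":0,"az":0}]' >/dev/null;python3 st.py
python3 - <<'E'
from st import *
im,d=save("top","top5"); a=im[140:260,110:290,::-1]; cv2.imwrite("pics/top5z.png",cv2.resize(a,None,fx=4.4,fy=4.4,interpolation=cv2.INTER_CUBIC))
im=cv2.imread("pics/top5.png"); h=cv2.cvtColor(im,cv2.COLOR_BGR2HSV)
m=((h[...,0]>100)&(h[...,0]<125)&(h[...,1]>130)).astype(np.uint8); m[:195]=0;m[238:]=0;m[:,:215]=0;m[:,262:]=0
n,l,s,c=cv2.connectedComponentsWithStats(m)
W=[world('top',c[i],z=184)[:2] for i in range(1,n) if s[i,4]>60]; dd=W[0]-W[1]; print('slot err rad',np.arctan2(dd@Y,dd@X), rel((W[0]+W[1])/2))
E
```

```text
t 10.5 p [617.4 241.5 271.1] crate xy [ -0.9 254.6] F cr [0.2 0.3 0.1] w 0.2
[[-0.005, -0.929, 0.371], [0.006, 0.371, 0.929], [-1.0, 0.007, 0.004]]
slot err rad -0.08274218707496019 [-0.1 -2.3]
```

View pics/top5z.png

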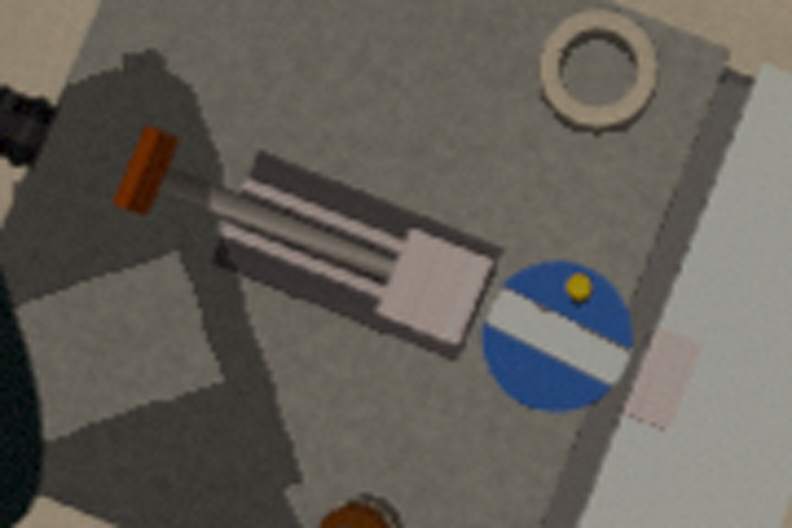

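The slot is now 0.083 rad off on the other side. The two pushes bracket it: from the keeper side, alignment should come with the tool at y ≈ −22. I'll do one fine nudge there.

```bash
python3 -m pendant '[{"claw":0,"tx":0,"ty":-4,"tz":-56,"ax":0,"ay":0,"az":-0.006},{"claw":0,"tx":0,"ty":-4,"tz":-56,"ax":0,"ay":0,"az":0},{"claw":0,"tx":0,"ty":-4,"tz":-56,"ax":0,"ay":0,"az":0},{"claw":0,"tx":0,"ty":-4,"tz":-56,"ax":0,"ay":0,"az":0},{"claw":0,"tx":0,"ty":-3,"tz":-56,"ax":0,"ay":0,"az":0},{"claw":0,"tx":0,"ty":0,"tz":-10,"ax":0,"ay":0,"az":0},{"claw":0,"tx":0,"ty":0,"tz":0,"ax":0,"ay":0,"az":0}]' >/dev/null;python3 st.py
```

```text
t 11.425 p [521.4 -47.1 269.5] crate xy [ 18. -49.] F cr [ 0.1  0.8 -0.7] w 0.1
[[-0.002, -0.927, 0.376], [0.001, 0.376, 0.927], [-1.0, 0.002, -0.0]]
```

```bash
python3 -m pendant '[{"claw":0,"tx":35,"ty":-3,"tz":0,"ax":0,"ay":0,"az":0},{"claw":0,"tx":35,"ty":0,"tz":0,"ax":0,"ay":0,"az":0},{"claw":0,"tx":5,"ty":0,"tz":4,"ax":0,"ay":0,"az":0},{"claw":0,"tx":0,"ty":0,"tz":10,"ax":0,"ay":0,"az":0},{"claw":0,"tx":0,"ty":0,"tz":0,"ax":0,"ay":0,"az":0}]' >/dev/null;python3 st.py
```

```text
t 12.05 p [531.6 -30.8 195.5] crate xy [ 21.4 -30. ] F cr [ 0.1 -0.   0.1] w 0.1
[[0.001, -0.928, 0.373], [0.001, 0.373, 0.928], [-1.0, -0.0, 0.001]]
```

```bash
python3 -m pendant '[{"claw":0,"tx":0,"ty":0,"tz":4,"ax":0,"ay":0,"az":0},{"claw":0,"tx":0,"ty":0,"tz":1,"ax":0,"ay":0,"az":0},{"claw":0,"tx":0,"ty":0,"tz":0,"ax":0,"ay":0,"az":0}]' >/dev/null;python3 st.py
python3 -m pendant '[{"claw":0,"tx":0,"ty":0,"tz":1,"ax":0,"ay":0,"az":0}]' >/dev/null;python3 st.py

```

```text
t 12.425 p [534.3 -25.6 197.6] crate xy [ 21.9 -24.1] F cr [0.1 0.  0.5] w 0.0
[[0.003, -0.928, 0.373], [0.001, 0.373, 0.928], [-1.0, -0.003, 0.002]]
t 12.55 p [534.6 -24.8 197.7] crate xy [ 21.9 -23.3] F cr [-1.3 -2.5 -0.7] w -0.2
[[0.003, -0.928, 0.373], [0.001, 0.373, 0.928], [-1.0, -0.003, 0.002]]
```

```bash
python3 -m pendant '[{"claw":0,"tx":0,"ty":0,"tz":1.4,"ax":0,"ay":0,"az":0}]' >/dev/null;python3 st.py
python3 -m pendant '[{"claw":0,"tx":0,"ty":0,"tz":-20,"ax":0,"ay":0,"az":0},{"claw":0,"tx":-45,"ty":0,"tz":-8,"ax":0,"ay":0,"az":0},{"claw":0,"tx":-30,"ty":5,"tz":45,"ax":0,"ay":0,"az":0},{"claw":0,"tx":0,"ty":5,"tz":58,"ax":0,"ay":0,"az":0},{"claw":0,"tx":0,"ty":5,"tz":58,"ax":0,"ay":0,"az":0},{"claw":0,"tx":0,"ty":5,"tz":58,"ax":0,"ay":0,"az":0},{"claw":0,"tx":0,"ty":0,"tz":58,"ax":0,"ay":0,"az":0},{"claw":0,"tx":0,"ty":0,"tz":20,"ax":0,"ay":0,"az":0}]' >/dev/null;python3 st.py
python3 - <<'E'
from st import *
im,d=save("top","top6"); a=im[140:260,110:290,::-1]; cv2.imwrite("pics/top6z.png",cv2.resize(a,None,fx=4.4,fy=4.4,interpolation=cv2.INTER_CUBIC))
im=cv2.imread("pics/top6.png"); h=cv2.cvtColor(im,cv2.COLOR_BGR2HSV)
m=((h[...,0]>100)&(h[...,0]<125)&(h[...,1]>130)).astype(np.uint8); m[:195]=0;m[238:]=0;m[:,:215]=0;m[:,262:]=0
n,l,s,c=cv2.connectedComponentsWithStats(m)
W=[world('top',c[i],z=184)[:2] for i in range(1,n) if s[i,4]>60]; dd=W[0]-W[1]; print('slot err rad',np.arctan2(dd@Y,dd@X), rel((W[0]+W[1])/2))
E
```

```text
t 12.675 p [535.1 -23.9 197.7] crate xy [ 22.1 -22.2] F cr [ 2.2 -3.8  0.1] w -0.4
[[0.003, -0.928, 0.373], [0.0, 0.373, 0.928], [-1.0, -0.003, 0.001]]
t 13.675 p [617.9 231.1 276.1] crate xy [  3.4 245.2] F cr [-0.2  0.3 -0.2] w 0.0
[[0.004, -0.925, 0.379], [0.001, 0.379, 0.925], [-1.0, -0.004, 0.002]]
slot err rad -0.04072431943764425 [-0.1 -2.4]
```

View pics/top6z.png

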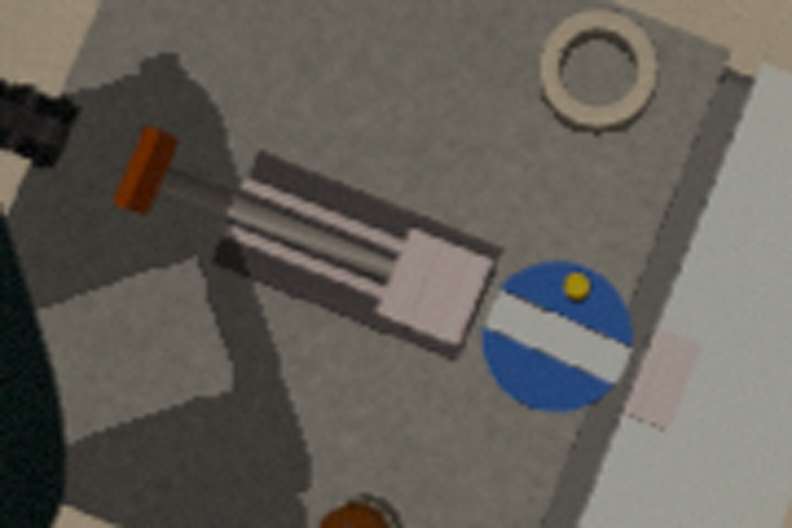

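The error is now −0.04 rad, well inside the tolerance, with the slot visibly in line with the bolt. Next I'll descend behind the thumb plate.

```bash
python3 -m pendant '[{"claw":0,"tx":20,"ty":3,"tz":8,"ax":-0.006,"ay":0,"az":0},{"claw":0,"tx":35,"ty":1,"tz":0,"ax":0,"ay":0,"az":0},{"claw":0,"tx":28,"ty":0,"tz":0,"ax":0,"ay":0,"az":0},{"claw":0,"tx":0,"ty":0,"tz":0,"ax":0,"ay":0,"az":0}]' >/dev/null;python3 st.py
python3 - <<'E'
from h import *
im,d=save("scene","scene7"); a=im[120:210,240:400,::-1]; cv2.imwrite("pics/scene7z.png",cv2.resize(a,None,fx=5,fy=5,interpolation=cv2.INTER_CUBIC))
E
```

```text
t 14.225 p [616.9 236.5 187.1] crate xy [  0.4 249.8] F cr [ 0.  -0.6 -0. ] w -0.1
[[0.002, -0.927, 0.375], [0.0, 0.375, 0.927], [-1.0, -0.002, 0.001]]
```

View pics/scene7z.png

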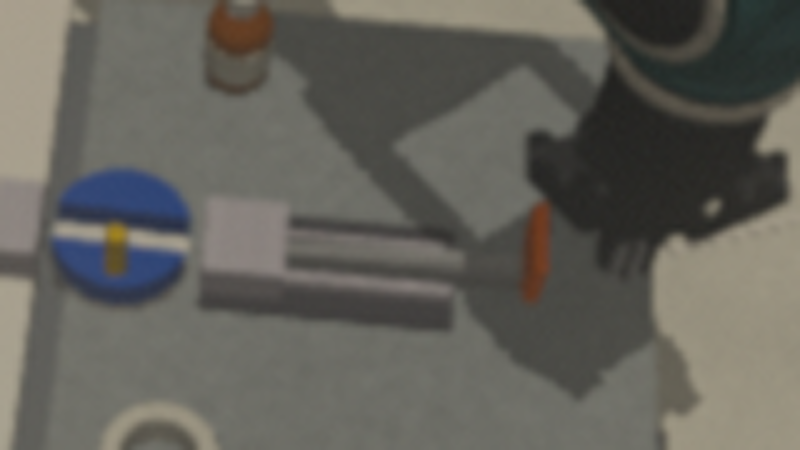

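The fingers at (620,255) are squarely behind the orange plate at (538,250). I'll push in stages.

```bash
python3 -m pendant '[{"claw":0,"tx":-2,"ty":0,"tz":-10,"ax":0,"ay":0,"az":0},{"claw":0,"tx":0,"ty":0,"tz":-6,"ax":0,"ay":0,"az":0},{"claw":0,"tx":0,"ty":0,"tz":-6,"ax":0,"ay":0,"az":0}]' >/dev/null;python3 st.py
python3 -m pendant '[{"claw":0,"tx":0,"ty":0,"tz":-6,"ax":0,"ay":0,"az":0},{"claw":0,"tx":0,"ty":0,"tz":-6,"ax":0,"ay":0,"az":0}]' >/dev/null;python3 st.py
```

```text
t 14.65 p [609.4 214.3 194.3] crate xy [  1.8 226.4] F cr [-0.2 -0.2 -0.1] w 0.2
[[0.008, -0.927, 0.376], [0.002, 0.376, 0.927], [-1.0, -0.007, 0.005]]
t 14.9 p [604.7 202.8 194.7] crate xy [  1.8 214. ] F cr [-0.4  3.6 -2.5] w 0.1
[[0.009, -0.927, 0.376], [0.003, 0.376, 0.927], [-1.0, -0.007, 0.006]]
```

```bash
python3 -m pendant '[{"claw":0,"tx":1,"ty":0,"tz":-6,"ax":0,"ay":0,"az":0},{"claw":0,"tx":1,"ty":0,"tz":-6,"ax":0,"ay":0,"az":0},{"claw":0,"tx":1,"ty":0,"tz":-6,"ax":0,"ay":0,"az":0}]' >/dev/null;python3 st.py
python3 -m pendant '[{"claw":0,"tx":0,"ty":0,"tz":-6,"ax":0,"ay":0,"az":-0.008},{"claw":0,"tx":0,"ty":0,"tz":-6,"ax":0,"ay":0,"az":0},{"claw":0,"tx":0,"ty":0,"tz":-6,"ax":0,"ay":0,"az":0}]' >/dev/null;python3 st.py
```

```text
t 15.275 p [597.8 185.4 192.4] crate xy [  1.9 195.3] F cr [-0.2  3.   3.2] w 0.0
[[0.011, -0.927, 0.375], [0.004, 0.375, 0.927], [-1.0, -0.009, 0.008]]
t 15.65 p [590.7 167.5 192.3] crate xy [  2.  176.1] F cr [0.6 3.1 2.1] w -0.1
[[0.019, -0.927, 0.375], [0.001, 0.375, 0.927], [-1.0, -0.018, 0.008]]
```

```bash
python3 -m pendant '[{"claw":0,"tx":0,"ty":0,"tz":-8,"ax":0,"ay":0,"az":0.015},{"claw":0,"tx":0,"ty":0,"tz":-8,"ax":0,"ay":0,"az":0},{"claw":0,"tx":0,"ty":0,"tz":-8,"ax":0,"ay":0,"az":0}]' >/dev/null;python3 st.py
python3 -m pendant '[{"claw":0,"tx":0,"ty":0,"tz":-8,"ax":0,"ay":0,"az":0},{"claw":0,"tx":0,"ty":0,"tz":-8,"ax":0,"ay":0,"az":0},{"claw":0,"tx":0,"ty":0,"tz":-8,"ax":0,"ay":0,"az":0}]' >/dev/null;python3 st.py
```

```text
t 16.025 p [580.9 143.9 192.1] crate xy [  1.7 150.5] F cr [-1.   3.2  3. ] w 0.2
[[0.004, -0.927, 0.375], [0.007, 0.375, 0.927], [-1.0, -0.001, 0.008]]
t 16.4 p [571.1 120.  192. ] crate xy [  1.6 124.6] F cr [-0.2  2.5  3.1] w -0.3
[[0.004, -0.927, 0.375], [0.007, 0.375, 0.927], [-1.0, -0.001, 0.008]]
```

```bash
python3 -m pendant '[{"claw":0,"tx":0,"ty":0,"tz":-7,"ax":0,"ay":0,"az":0},{"claw":0,"tx":0,"ty":0,"tz":-5,"ax":0,"ay":0,"az":0}]' >/dev/null;python3 st.py
for i in 1; do python3 -m pendant '[{"claw":0,"tx":0,"ty":0,"tz":-3,"ax":0,"ay":0,"az":0}]' >/dev/null;python3 st.py;done
python3 -m pendant '[{"claw":0,"tx":0,"ty":0,"tz":-3,"ax":0,"ay":0,"az":0}]' >/dev/null;python3 st.py
```

```text
t 16.65 p [566.2 107.9 191.9] crate xy [  1.6 111.6] F cr [-0.5  2.7  2.4] w -0.4
[[0.004, -0.927, 0.375], [0.007, 0.376, 0.927], [-1.0, -0.001, 0.008]]
t 16.775 p [565.  104.8 191.9] crate xy [  1.6 108.3] F cr [-0.2  2.8  2.1] w 0.3
[[0.004, -0.927, 0.376], [0.007, 0.376, 0.927], [-1.0, -0.001, 0.008]]
t 16.9 p [564.  102.3 192. ] crate xy [  1.6 105.5] F cr [-0.4 23.4  1.9] w 0.0
[[0.004, -0.927, 0.375], [0.008, 0.375, 0.927], [-1.0, -0.001, 0.009]]
```

It hit the hard stop at exactly the predicted y ≈ 105. I'll press a little more to seat it, then back off and check.

```bash
python3 -m pendant '[{"claw":0,"tx":0,"ty":0,"tz":-2,"ax":0,"ay":0,"az":0}]' >/dev/null;python3 st.py
python3 -m pendant '[{"claw":0,"tx":0,"ty":0,"tz":15,"ax":0,"ay":0,"az":0},{"claw":0,"tx":0,"ty":0,"tz":20,"ax":0,"ay":0,"az":0},{"claw":0,"tx":-50,"ty":0,"tz":20,"ax":0,"ay":0,"az":0},{"claw":0,"tx":-40,"ty":0,"tz":40,"ax":0,"ay":0,"az":0},{"claw":0,"tx":0,"ty":0,"tz":55,"ax":0,"ay":0,"az":0},{"claw":0,"tx":0,"ty":0,"tz":0,"ax":0,"ay":0,"az":0}]' >/dev/null;python3 st.py
python3 - <<'E'
from st import *
for c in("top","scene"):
    im,d=save(c,c+"8")
    a=im[140:260,110:290,::-1] if c=="top" else im[110:230,210:390,::-1]
    cv2.imwrite(f"pics/{c}8z.png",cv2.resize(a,None,fx=4.4,fy=4.4,interpolation=cv2.INTER_CUBIC))
    for n,z in dict(bolt_push=200,bottle_mid=196,tape_mid=172,cup_mid=42).items(): print(c,n,[(round(r['p'],2),np.round(world(c,r['location'],z=z)),rel(world(c,r['location'],z=z))) for r in optics.mark_of(c,n)[:1]])
h=cv2.cvtColor(cv2.imread("pics/top8.png"),cv2.COLOR_BGR2HSV)
m=((h[...,0]>100)&(h[...,0]<125)&(h[...,1]>130)).astype(np.uint8); m[:195]=0;m[238:]=0;m[:,:215]=0;m[:,262:]=0
n,l,s,c=cv2.connectedComponentsWithStats(m)
W=[world('top',c[i],z=184)[:2] for i in range(1,n) if s[i,4]>60]; dd=W[0]-W[1]; print('slot err rad',np.arctan2(dd@Y,dd@X))
E
```

```text
t 17.025 p [563.9 102.2 192.2] crate xy [  1.5 105.5] F cr [ 0.4 29.2 -1.3] w 0.1
[[0.007, -0.927, 0.374], [0.012, 0.375, 0.927], [-1.0, -0.002, 0.014]]
t 17.775 p [621.5 247.  284. ] crate xy [  0.8 261.3] F cr [ 0.2 -0.3 -1.1] w 0.2
[[0.003, -0.927, 0.375], [0.009, 0.375, 0.927], [-1.0, 0.001, 0.009]]
top bolt_push [(0.57, array([561.,  85., 200.]), array([ 5. , 88.5]))]
top bottle_mid [(0.84, array([432., 100., 196.]), array([-120.1,   54.4]))]
top tape_mid [(0.78, array([647.,  -8., 172.]), array([120.2,  34.1]))]
top cup_mid []
scene bolt_push [(0.54, array([569.,  84., 200.]), array([12.7, 90.5]))]
scene bottle_mid [(0.58, array([420.,  96., 196.]), array([-130.1,   45.9]))]
scene tape_mid [(0.8, array([644., -13., 172.]), array([119.2,  28.6]))]
scene cup_mid [(0.97, array([ 351., -166.,   42.]), array([ -95.1, -223. ]))]
slot err rad -0.03836903317110104
```

View pics/top8z.png

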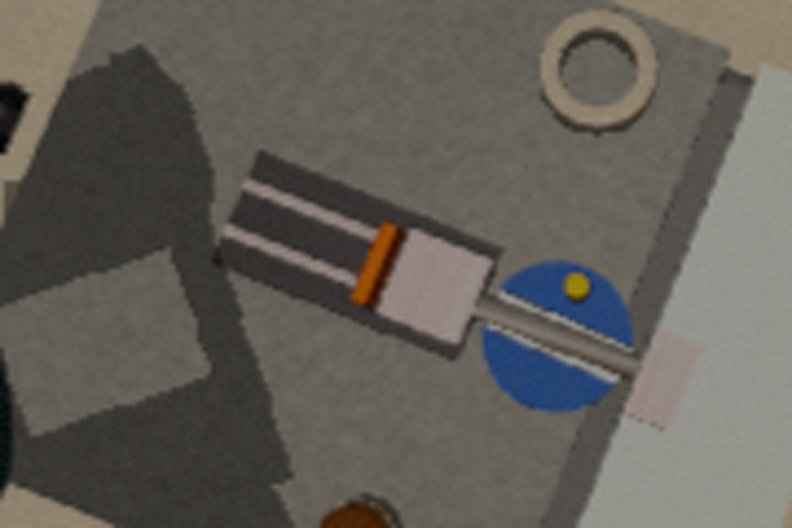

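View pics/scene8z.png

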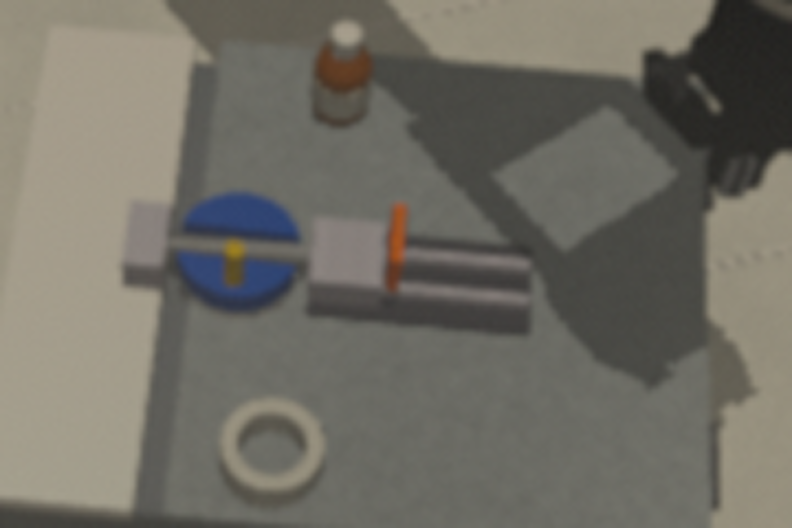

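Both views show the bolt through the slot and into the keeper, with the plate a couple of millimetres from the strap, as expected at 126 mm. The bottle and tape haven't moved, and the arm is clear.

```bash
python3 -c "
from rig import manip; print(manip.hand_in())"
```

```text
the job is handed in; nothing more can be done
None
```

The lid is locked: the disc's slot is lined up with the bolt, and the bolt is fully home in the keeper. I handed the job in at about 18 s of the 48 s allowed.

**What I did:** With the fingers shut, I pushed the peg round toward the crate's +x. The first push met the peg on a finger corner, with about 40 N on the fingertip, so I backed off and re-centred. The turn then ended 0.08 rad past alignment, a nudge back ended 0.08 rad short, and a last small nudge left it about 0.04 rad short. I then slid the bolt home by its thumb plate at about 3 N.

**Last checks:**
- **Bolt:** It met a firm stop where I predicted full travel, and the force rose to 29 N with no further movement. Both cameras show it through the slot and in the keeper, with the thumb plate almost against the strap.
- **Disc:** The slot measures about 0.04 rad off line, within the 0.1 rad tolerance, and the bolt lies cleanly in it.
- **Loose items:** In both cameras' pictures the bottle and tape roll stand as before. Their measured positions differ from the start by up to about 9 mm, which I put down to detection noise.
- **Cup:** The top camera's network did not find the cup in the last picture. The scene camera did, about 9 mm from its first reading, and the arm never went near it.
- **Arm:** It was clear of everything at hand-in.

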